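# Putting the tea things away by kind

## Robot

A 7-joint arm with a two-finger parallel gripper is mounted at the origin on the work surface. World frame = base frame: x ahead of the robot, y to its left, z up, the work surface at z = 0. Lengths are in m, angles in rad, forces in N, time in s.
With the tool pointing down it reaches from about 0.425 to 0.875 m from the base axis. Payload 8.4 kg.
Tool frame: the origin (TCP) lies on the centre line of the jaws, within the pads' length; the fingertips stand 22 mm ahead of it and the grasp point (between the pads) lies 3 mm ahead of it; z points along the fingers, y is the line along which they close (so a half turn about z gives the same grasp; the last joint's range is limited). The gripper opens to 87 mm and grips with 3 to 60 N. Pads are 19 mm wide; open, the fingers measure 117 mm over their backs; the gripper's body (75 mm by 190 mm) begins 51 mm behind the grasp point.
Start: joints at [-0.099, 0.333, 0.04, 1.465, -0.013, 1.343, -0.059], TCP at [0.65, -0, 0.245] pointing down, gripper open.
Joint ranges: [-2.58, 2.58], [-0.38, 2.09], [-1.3, 1.39], [0.25, 2.4], [-1.5, 4.64], [0.08, 2.09], [-2.65, 2.65]. Speed limits (rad/s): [2.22, 2.22, 2.79, 2.79, 3.14, 3.14, 3.14].

## Interface

Orientations are given as a 3x3 rotation matrix whose columns are the frame's x, y, z axes.
In Python, from workcell import arm gives the robot as it stands. The module is installed in compiled form; this text tells all that it offers.
- The arm moves only by the tool servo_tool, never from a script. Its argument "motion" is a list of rows, each a list of 3 entries, a list of its own where there are three numbers: the finger opening in m, from 0 to 0.087, then the shift along the tool's x, y, z in m, then the turn about the tool's z in rad. A call has exactly 10 rows; each row shifts and turns the commanded pose from where the row before left it, along the tool's axes as they then stand; what a row does not reach is not made up. A row lasts 1/12 s, in which the tool goes at most 41.7 mm and 7.16 degrees, less where a joint would pass 70% of its speed; a pose out of reach is approached as far as the arm can. A call is refused whole if a number of a shift passes 0.0417 or a number of a turn 0.125, either way. A call with a gripper value outside its range is refused whole. The fingers move at their own pace and stop on an object; "squeeze" is the grip in N (left out, the last holds). Time passes only in rows, so rows that do not move let the fingers close, or fill a call up. It gives the time, the measured TCP pose, the force, the opening and the grip force at its end, in the units of the state.
- arm.observe(): the state, without advancing time (a new reading comes with each control period).
- arm.snapshot(name): name is "scene" or "side" or "wrist"; returns a dict with "img" (400x640x3 uint8, red, green, blue), "mtx" (3x3 intrinsics, pixels), "cam_to_world" (4x4, takes a point from camera to world coordinates); the wrist camera has in their place "tool_from_camera" (4x4, takes a point from camera to tool coordinates, whose origin is the TCP and whose axes are the flange's). Camera axes: x right, y down, z forward; pixel columns grow to the right and rows downward; lengths in m; the calibration is good to about 2 mm. A picture is of the moment at which its call begins: read the wrist's pose just before it. There is no depth.
- arm.sign_off(): hands the job in; it is judged then, once.
The state is a dict: "time": time; "joint_pos": joint angles; "qvel": joint speeds; "effort": joint torques, N m; "tcp_pos": TCP position; "tcp_rot": TCP orientation; "ft_force": force on the tool from outside, world axes, zero at the start; "moment": the same for the moment, N m; "opening": finger opening in m; "finger_force": force on a finger pad.
Only numpy, scipy, OpenCV 4.12 (cv2) and the standard library are available. Lean on these libraries where they do the work, as an engineer would, in place of code of your own. Each camera call takes 0.05 s, during which the arm holds its last target. There are 200 camera calls.

## Task

Tea is over, so sort the mixed things at the front of the table: both tea tins stand upright in the bamboo tray, the steel drip dish lies flat in the blue drying tray with the infuser basket standing upright in the dish, and the wooden scoop lies lengthwise in the white spoon rest. Leave the cup and the honey jar where they are.

Things in the scene. Friction and masses are not known exactly. Their poses are not given: they have to be found in the camera images.
- green_tin_mid (a point): Green tea tin, lid and body of that colour, with a cream paper band round it: a plain upright cylinder 52 mm across and 70 mm high, 0.12 kg, stands at the start. This point is its centre, 35 mm above its underside; z is its own upright axis.
- red_tin_mid (a point): Red tea tin, lid and body of that colour, with a cream paper band round it: a plain upright cylinder 52 mm across and 70 mm high, 0.12 kg, stands at the start. This point is its centre, 35 mm above its underside; z is its own upright axis.
- drip_dish_mid (a point): Drip dish of bare steel: a low open oblong dish, 90 mm long (its x) by 64 mm wide (its y) by 14 mm high outside, walls and floor 3 mm thick, 0.09 kg, so that inside it is 84 by 58 mm and 11 mm deep. It lies upright and empty at the start and can be gripped from above across its 64 mm width. This point is its centre, 7 mm above its underside; z up.
- infuser_mid (a point): Tea infuser basket: an upright open steel cup with rows of dark holes, 42 mm across, 54 mm high, the lowest 6 mm tapering to 32 mm across at the foot, 0.06 kg, wall 3 mm. This point is on its axis 27 mm above its underside; z is its upright axis.
- scoop_mid (a point): Dark wooden tea scoop lying flat: a round bowl 36 mm across and 26 mm high at its +x end, its centre 37 mm from this point, and a straight handle along x, 14 mm wide, its top 24 mm and its lower side 8 mm above the surface it lies on, ending at a small foot at the -x end; 110 mm long over all (x from -55 to +55 mm), 0.04 kg. This point is mid-length on the centre line, 13 mm above the underside, where the handle is bare (bowl begins at x = +19 mm); z up.
- bamboo_tray: Bamboo tray, fixed, mid-brown with thin dark lines: open tray 110 mm (its x) by 170 mm (its y, long side) outside and 25 mm high, walls and floor 6 mm thick. Origin at the centre of its underside, on the table; z up.
- drying_tray: Blue glazed drying tray with thin white lines, fixed: 140 mm (its x) by 180 mm (its y, long side) outside and 12 mm high, walls and floor 5 mm thick. Origin at the centre of its underside, on the table; z up.
- spoon_rest: Narrow white ceramic spoon rest, fixed: an open trough 74 mm (its x) by 160 mm (its y, long side) outside and 12 mm high, walls and floor 5 mm thick. Origin at the centre of its underside, on the table; z up.
- cup_mid (a point): White handleless cup, 66 mm across the rim, 60 mm high, stands among the things; to be left alone. This point is on its axis 30 mm above its underside.
- honey_jar_mid (a point): Amber glass honey jar with a black lid, 48 mm across, 64 mm high, stands among the things; to be left alone. This point is on its axis 32 mm above its underside.
Things that resemble listed ones, but are neither listed nor needed, are in the scene too. Of the things that look like the part that bears drip_dish_mid, the larger one is meant. Of the things shaped like the part that bears scoop_mid, the dark wooden one is meant.

How it is judged:
At the end, for the whole second after the job is handed in: Both tins stand upright (0.1 rad) on the bamboo tray's floor; the dish lies flat on the drying tray's floor, the infuser upright (0.1 rad) on the floor of the dish; the scoop lies flat on the spoon rest's floor within 0.4 rad of its long side; all at rest. Cup and honey jar shifted under 20 mm (x of green_tin_mid in the frame of bamboo_tray between -0.032 and 0.032 m and y of green_tin_mid in the frame of bamboo_tray between -0.057 and 0.057 m and z of green_tin_mid in the frame of bamboo_tray between 0.037 and 0.045 m and angle between each of green_tin_mid, red_tin_mid, infuser_mid, scoop_mid's own z axis and vertical below 0.1 rad and x of red_tin_mid in the frame of bamboo_tray between -0.032 and 0.032 m and y of red_tin_mid in the frame of bamboo_tray between -0.057 and 0.057 m and z of red_tin_mid in the frame of bamboo_tray between 0.037 and 0.045 m and x of drip_dish_mid in the frame of drying_tray between -0.038 and 0.038 m and y of drip_dish_mid in the frame of drying_tray between -0.058 and 0.058 m and z of drip_dish_mid in the frame of drying_tray between 0.009 and 0.0155 m and angle between drip_dish_mid's own z axis and vertical below 0.06 rad and x of infuser_mid in the frame of drip_dish_mid between -0.026 and 0.026 m and y of infuser_mid in the frame of drip_dish_mid between -0.013 and 0.013 m and z of infuser_mid in the frame of drip_dish_mid between 0.019 and 0.028 m and x of scoop_mid in the frame of spoon_rest between -0.02 and 0.02 m and y of scoop_mid in the frame of spoon_rest between -0.026 and 0.026 m and z of scoop_mid in the frame of spoon_rest between 0.014 and 0.022 m and angle between the x axis of scoop_mid and the y axis of spoon_rest, either way round below 0.4 rad and linear speed of each of green_tin, red_tin, drip_dish, infuser, scoop below 0.02 m/s); the robot touches nothing.
It fails at once if the cup is shifted by more than 20 mm or tipped (distance of cup_mid from where it was at the start of the episode above 0.02 m or angle between cup_mid's own z axis and vertical above 0.3 rad).
It fails at once if the honey jar is shifted by more than 20 mm or tipped (distance of honey_jar_mid from where it was at the start of the episode above 0.02 m or angle between honey_jar_mid's own z axis and vertical above 0.3 rad).
It also fails if it takes over 128 s, if anything falls off the work surface, if the arm or the gripper's body presses on something with over 40 N, if the wrist force passes 120 N, or if a joint passes its speed limit or range.

## Working session

There is one attempt and no reset: what is moved stays moved. The work goes in short steps, Python scripts to look and compute and a tool call to move; the robot and the scene stay as the last step left them, time stands still between calls to the robot, and variables do not carry over. Pictures are saved under pics/ and viewed, at most 14 in all, crops included, and the job is handed in when it is done.

Besides the shell and the picture viewer there is one more tool, called after "Call:" as name([rows], argument=value, ...), one row to a line, values as JSON. servo_tool: Moves the arm, as the interface text tells. Its arguments: {"type":"object","properties":{"motion":{"type":"array"},"squeeze":{"type":"number"}},"required":["motion"]}

```bash
mkdir -p pics; cat > h.py <<'E'
import numpy as np, cv2
from workcell import arm
def snap(n,f=None):
    s=arm.observe(); d=arm.snapshot(n)
    if n=="wrist":
        T=np.eye(4);T[:3,:3]=np.array(s["tcp_rot"]);T[:3,3]=s["tcp_pos"]
        d["cam_to_world"]=T@np.array(d["tool_from_camera"])
    d["cam_to_world"]=np.array(d["cam_to_world"]);d["mtx"]=np.array(d["mtx"])
    if f:
        cv2.imwrite("pics/%s.png"%f,d["img"][:,:,::-1]); np.savez("pics/%s.npz"%f,img=d["img"],mtx=d["mtx"],c=d["cam_to_world"])
    return d
def load(f):
    z=np.load("pics/%s.npz"%f); return dict(img=z["img"],mtx=z["mtx"],cam_to_world=z["c"])
def ray(d,uv,z):
    uv=np.atleast_2d(np.array(uv,float)); p=np.c_[uv,np.ones(len(uv))]@np.linalg.inv(d["mtx"]).T@d["cam_to_world"][:3,:3].T
    o=d["cam_to_world"][:3,3]; return o+p*((z-o[2])/p[:,2])[:,None]
E
python3 - <<'E'
from h import *
for n in("scene","side","wrist"):
    d=snap(n,n+"0"); print(n,d["cam_to_world"].round(3).tolist(),d["mtx"].round(1).tolist())
s=arm.observe();print(s["tcp_pos"],s["tcp_rot"],s["time"])
E
```

```text
scene [[0.875, 0.414, -0.251, 0.783], [0.484, -0.748, 0.455, -0.532], [0.0, -0.519, -0.855, 1.007], [0.0, 0.0, 0.0, 1.0]] [[437.1, 0.0, 319.7], [0.0, 437.1, 204.1], [0.0, 0.0, 1.0]]
side [[-0.797, -0.424, 0.431, -0.11], [-0.604, 0.541, -0.585, 0.806], [0.014, -0.727, -0.687, 1.021], [0.0, 0.0, 0.0, 1.0]] [[497.1, 0.0, 316.0], [0.0, 497.1, 198.8], [0.0, 0.0, 1.0]]
wrist [[1.0, 0.0, -0.002, 0.647], [-0.0, -0.968, -0.252, 0.07], [-0.002, 0.252, -0.968, 0.383], [0.0, 0.0, 0.0, 1.0]] [[343.6, 0.0, 318.7], [0.0, 343.6, 197.9], [0.0, 0.0, 1.0]]
[ 6.49666394e-01 -5.80506950e-06  2.43867972e-01] [[ 2.19981887e-06  9.99999226e-01 -1.24418748e-03]
 [ 9.99999999e-01 -2.26707141e-06 -5.40519738e-05]
 [-5.40547526e-05 -1.24418736e-03 -9.99999225e-01]] 0.15
```

View pics/scene0.png

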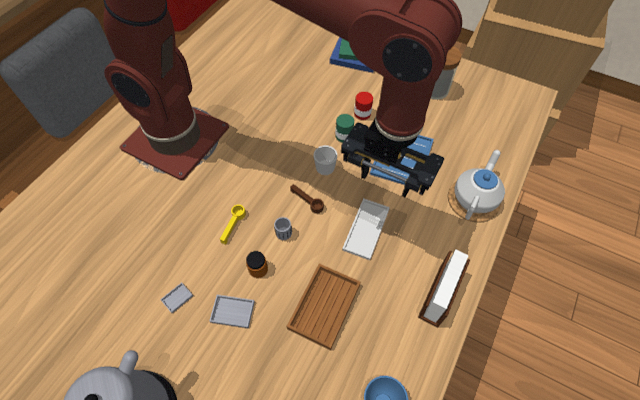

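View pics/side0.png

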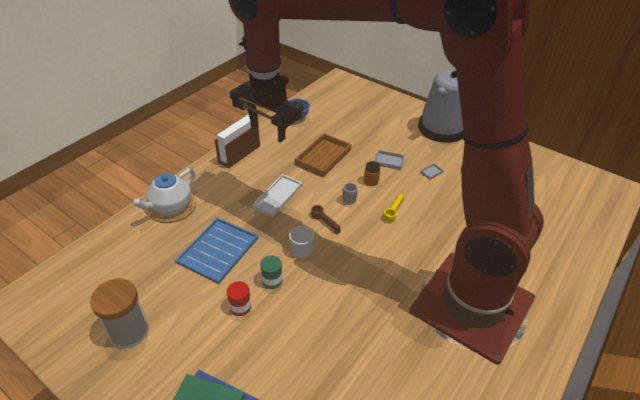

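View pics/wrist0.png

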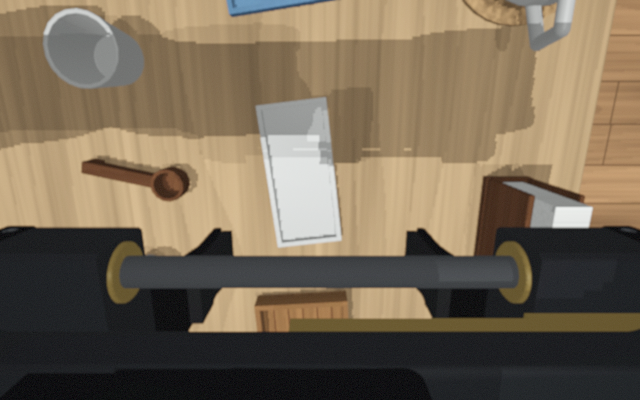

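```bash
cat > m.py <<'E'
from h import *
from scipy.optimize import least_squares
def mask(d,roi,f):
    x0,y0,x1,y1=roi; im=d["img"]; hsv=cv2.cvtColor(im,cv2.COLOR_RGB2HSV).astype(int)
    m=np.zeros(im.shape[:2],np.uint8); m[y0:y1,x0:x1]=f(*[hsv[y0:y1,x0:x1,i] for i in range(3)])
    m=cv2.morphologyEx(m,cv2.MORPH_OPEN,np.ones((2,2),np.uint8))
    n,l,st,_=cv2.connectedComponentsWithStats(m)
    if n<2: return m
    return (l==1+np.argmax(st[1:,4])).astype(np.uint8)
def cont(m):
    c=max(cv2.findContours(m,cv2.RETR_EXTERNAL,cv2.CHAIN_APPROX_NONE)[0],key=cv2.contourArea)
    return c[:,0].astype(float)
def rect(d,roi,f,z):
    c=cont(mask(d,roi,f)); P=ray(d,c,z)[:,:2]
    (cx,cy),(w,h),a=cv2.minAreaRect((P*1000).astype(np.float32))
    if w<h: w,h,a=h,w,a+90
    return "ctr %.1f %.1f size %.1f x %.1f long-axis deg %.1f"%(cx,cy,w,h,(a+90)%180-90)
def top(d,roi,f,z,r):
    c=cont(mask(d,roi,f)); u,v,w,h=cv2.boundingRect(c.astype(np.int32))
    c=c[c[:,1]<v+w*0.3]; P=ray(d,c,z)[:,:2]
    s=least_squares(lambda q:np.hypot(*(P-q[:2]).T)-r,P.mean(0)+[0,0],loss="soft_l1",f_scale=.002)
    return (s.x*1000).round(1),"res %.1f"%(1000*np.sqrt(np.mean(s.fun**2))),"box",(u,v,w,h)
E
python3 - <<'E'
from m import *
S=load("scene0");D=load("side0")
red=lambda h,s,v:((h<8)|(h>172))&(s>150)&(v>60)
grn=lambda h,s,v:(h>60)&(h<95)&(s>80)
dark=lambda h,s,v:(v<70)
gray=lambda h,s,v:(s<75)
print("red",top(D,(220,275,256,320),red,.07,.026),top(S,(350,85,378,122),red,.07,.026))
print("green",top(D,(255,250,290,295),grn,.07,.026),top(S,(330,108,358,145),grn,.07,.026))
gl=gray
print("inf",top(D,(340,180,360,207),gl,.054,.021),top(S,(272,216,294,243),gl,.054,.021))
print("cup",top(D,(285,224,318,260),gl,.06,.033),top(S,(311,143,340,178),gl,.06,.033))
print("honey",top(D,(360,158,384,190),dark,.064,.024),top(S,(243,248,272,280),dark,.064,.024))
blue=lambda h,s,v:(h>98)&(h<125)&(s>70)
print("blue",rect(D,(170,210,265,285),blue,.012))
brown=lambda h,s,v:(h<22)&(s>125)&(v<190)
print("bamboo",rect(S,(280,258,370,352),lambda h,s,v:(s>125)&(v<185),.025),rect(D,(290,130,356,177),lambda h,s,v:(s>125)&(v<185),.025))
for r,n in(((205,290,262,332),"dish"),((158,280,198,315),"small")): print(n,rect(S,r,gray,.014))
for r,n in(((372,148,409,171),"dish"),((418,162,445,182),"small")): print(n,rect(D,r,gray,.014))
print("rest",rect(S,(340,195,392,262),lambda h,s,v:(s<60),.012),rect(D,(250,172,306,218),lambda h,s,v:(s<60),.012))
for d,r in((S,(285,180,330,218)),(D,(305,200,345,236))):
    print("scoop",rect(d,r,lambda h,s,v:(s>110)&(v<115),.024))
a=S["img"][185:335,150:350]; b=D["img"][145:245,300:450]
cv2.imwrite("pics/crop1.png",cv2.resize(a,None,fx=4,fy=4,interpolation=2)[:,:,::-1])
E
```

```text
red (array([439.2, 356.3]), 'res 0.9', 'box', (228, 282, 22, 26)) (array([449.6, 346.8]), 'res 1.2', 'box', (357, 93, 17, 19))
green (array([457.2, 215.7]), 'res 7.1', 'box', (262, 257, 20, 16)) (array([441.9, 239.3]), 'res 1.5', 'box', (338, 115, 17, 20))
inf (array([ 443.1, -113.8]), 'res 1.0', 'box', (344, 184, 15, 21)) (array([ 452.8, -122.8]), 'res 0.6', 'box', (275, 218, 18, 23))
cup (array([436.3, 123.1]), 'res 0.8', 'box', (290, 227, 25, 31)) (array([445.6, 115. ]), 'res 1.1', 'box', (314, 146, 24, 30))
honey (array([ 433.9, -222.8]), 'res 2.0', 'box', (367, 163, 13, 11)) (array([ 451.9, -240.6]), 'res 1.3', 'box', (248, 252, 18, 18))
blue ctr 610.2 261.4 size 181.3 x 142.2 long-axis deg -81.6
bamboo ctr 637.1 -241.9 size 174.4 x 112.1 long-axis deg -86.7 ctr 621.7 -224.2 size 198.0 x 127.4 long-axis deg -86.3
dish ctr 456.2 -355.3 size 93.0 x 67.6 long-axis deg 20.2
small ctr 323.9 -391.7 size 62.0 x 47.9 long-axis deg 73.7
dish ctr 443.7 -342.6 size 90.9 x 80.7 long-axis deg 20.7
small ctr 309.1 -375.4 size 69.4 x 49.1 long-axis deg 73.3
rest ctr 633.4 -7.4 size 165.3 x 75.5 long-axis deg -82.9 ctr 620.9 3.0 size 168.7 x 79.6 long-axis deg -83.2
scoop ctr 459.2 -6.7 size 113.5 x 40.2 long-axis deg -18.6
scoop ctr 442.8 14.3 size 121.3 x 45.9 long-axis deg -19.4
```

View pics/crop1.png

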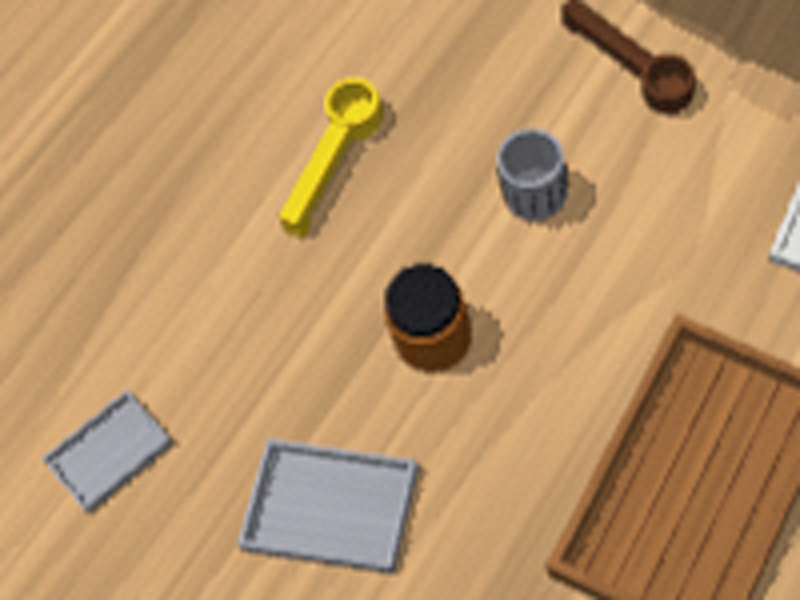

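```bash
python3 - <<'E'
from m import *
W=load("wrist0")
gray=lambda h,s,v:(s<60)
p=ray(W,[(257,105),(327,97),(341,240),(278,247)],.012);print("rest",p.round(4).tolist(),p.mean(0))
print("restmask",rect(W,(240,85,350,255),lambda h,s,v:(s<45),.012))
print("scoop",rect(W,(75,150,195,205),lambda h,s,v:(s>110)&(v<115),.024))
p=ray(W,[(80,48)],.06);print("cup",p)
# triangulation of same points scene/side
S=load("scene0");D=load("side0")
def ln(d,uv):
    a=ray(d,uv,0)[0];b=ray(d,uv,.3)[0];return a,(b-a)/np.linalg.norm(b-a)
for n,u,v in(("scoopbowl",(317,205),(318,211)),("dish c",(233,311.5),(389,159.5)),("honeytop",(257,260),(372.5,167.5)),("redtop",(365,99),(238.5,290)),("infTop",(283.5,224),(350.5,188.5))):
    a,b=ln(S,u);c,e=ln(D,v);t=np.linalg.lstsq(np.c_[b,-e],c-a,rcond=None)[0];print(n,((a+t[0]*b)*1000).round(1),((c+t[1]*e)*1000).round(1))
E
```

```text
rest [[0.5818, 0.0729, 0.012], [0.6548, 0.0809, 0.012], [0.6719, -0.0774, 0.012], [0.599, -0.0862, 0.012]] [ 0.62686783 -0.00243366  0.012     ]
restmask ctr 627.0 -3.6 size 161.2 x 75.8 long-axis deg -83.2
scoop ctr 434.3 4.4 size 73.5 x 17.7 long-axis deg -11.5
cup [[0.4375554  0.12062276 0.06      ]]
scoopbowl [487.2 -10.8  16.4] [485.3 -12.1  16.3]
dish c [ 453.6 -353.4    4.8] [ 453.1 -353.7    4.9]
honeytop [ 448.  -232.    53.3] [ 445.6 -233.6   53.6]
redtop [447.6 352.1  64.8] [445.6 350.7  64.3]
infTop [ 450.6 -116.5   48.3] [ 447.6 -118.5   48.5]
```

The wide pictures show these candidates, in scene-image pixels:
- **Dishes:** the larger is at (233,312) and the smaller at (177,297). I need the larger one, which measures about 90x64 mm.
- **Scoops:** the dark wooden one is at (310,200) and a yellow one at (233,223). I need the dark one, whose bowl is at (316,205). The crop confirms both choices.
- **Other things:** green tin (345,127), red tin (364,105), infuser (283,229), cup (325,160), honey jar (257,264).

Next I move over the tins for a close look with the wrist camera.

Call:
servo_tool([
  [0.087,[0.028,-0.02,0],0],
  [0.087,[0.028,-0.02,0],0],
  [0.087,[0.028,-0.02,0],0],
  [0.087,[0.028,-0.02,0],0],
  [0.087,[0.028,-0.02,0],0],
  [0.087,[0.028,-0.02,0],0],
  [0.087,[0.028,-0.02,0],0],
  [0.087,[0.028,-0.02,0],0],
  [0.087,[0.028,-0.02,0],0],
  [0.087,[0.028,-0.02,0],0],
], squeeze=20)

```text
time: 0.98
tcp_pos: [0.4487, 0.2811, 0.2445]
tcp_rot: [[0.0, 1.0, -0.0], [1.0, -0.0, -0.0], [-0.0, -0.0, -1.0]]
ft_force: [0.3, 1.0, 0.4]
opening: 0.0869
finger_force: 0.0
```

```bash
python3 - <<'E'
from m import *
d=snap("wrist","w1");s=arm.observe();print(s["tcp_pos"],s["tcp_rot"].round(3).tolist(),s["time"],np.abs(s["qvel"]).max())
E
```

```text
[0.44387683 0.2878841  0.24464369] [[-0.008, 1.0, -0.002], [1.0, 0.008, 0.003], [0.003, -0.002, -1.0]] 1.0333 0.14471528547179108
```

View pics/w1.png

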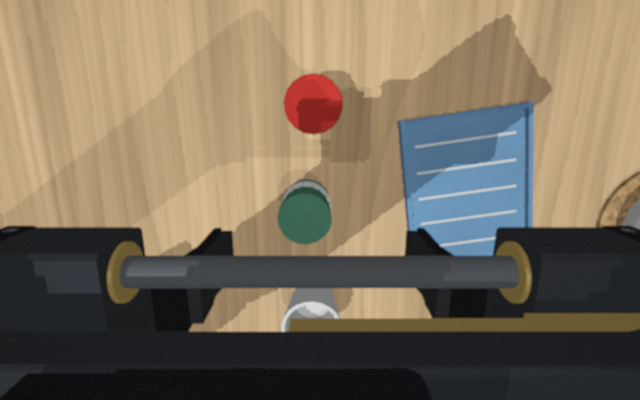

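Red lid is centred near (313,104) and green lid near (304,215). The blue tray is at right (400-533, 103-255), with the cup below at (311,320).

```bash
python3 - <<'E'
from m import *
d=load("w1")
for n,r,f in(("red",(270,60,350,145),lambda h,s,v:((h<8)|(h>172))&(s>150)&(v>50)),("green",(265,170,340,250),lambda h,s,v:(h>60)&(h<95)&(s>80))):
    c=cont(mask(d,r,f));(x,y),rr=cv2.minEnclosingCircle(c.astype(np.float32));print(n,x,y,rr,ray(d,(x,y),.07)[0])
W=snap("wrist");s=arm.observe();print(s["tcp_pos"],s["tcp_rot"].round(4).tolist())
c=cont(mask(W,(265,170,340,250),lambda h,s,v:(h>60)&(h<95)&(s>80)));(x,y),rr=cv2.minEnclosingCircle(c.astype(np.float32));print(x,y,ray(W,(x,y),.07)[0])
E
```

```text
red 314.10638427734375 104.31914520263672 29.747377395629883 [0.44156826 0.35408107 0.07      ]
green 305.5961608886719 215.91026306152344 27.66183090209961 [0.43306318 0.25095299 0.07      ]
[0.44588843 0.28542945 0.2446302 ] [[-0.0086, 1.0, -0.0013], [1.0, 0.0086, 0.0019], [0.0019, -0.0013, -1.0]]
311.0 223.0 [0.4333947  0.25106248 0.07      ]
```

Call:
servo_tool([
  [0.087,[-0.011,-0.005,0.02],0],
  [0.087,[-0.011,-0.005,0.03],0],
  [0.087,[-0.01,-0.005,0.03],0],
  [0.087,[0,0,0.03],0],
  [0.087,[0,0,0.014],0],
  [0.087,[0,0,0],0],
  [0.087,[0,0,0],0],
  [0.087,[0,0,0],0],
  [0.087,[0,0,0],0],
  [0.087,[0,0,0],0],
])

```text
time: 1.92
tcp_pos: [0.4357, 0.2485, 0.1219]
tcp_rot: [[-0.0, 1.0, 0.002], [1.0, 0.0, 0.001], [0.001, 0.002, -1.0]]
ft_force: [-0.5, 0.2, -0.4]
opening: 0.087
finger_force: 0.0
```

```bash
python3 - <<'E'
from m import *
s=arm.observe();print(s["tcp_pos"],s["tcp_rot"].round(4).tolist())
W=snap("wrist","w2")
c=cont(mask(W,(200,100,450,300),lambda h,s,v:(h>60)&(h<95)&(s>80)));(x,y),rr=cv2.minEnclosingCircle(c.astype(np.float32));print(x,y,rr,ray(W,(x,y),.07)[0],cv2.boundingRect(c.astype(np.int32)))
E
```

```text
[0.43573644 0.24851137 0.12186909] [[-0.0001, 1.0, 0.0019], [1.0, 0.0001, 0.0011], [0.0011, 0.0019, -1.0]]
317.5 225.44595336914062 44.67326354980469 [0.43218561 0.25151855 0.07      ] (276, 181, 85, 76)
```

Call:
servo_tool([
  [0.087,[0.003,-0.003,0],0],
  [0.087,[0,0,0.025],0],
  [0.087,[0,0,0.025],0],
  [0.087,[0,0,0.014],0],
  [0.087,[0,0,0.01],0],
  [0.087,[0,0,0],0],
  [0.04,[0,0,0],0],
  [0.04,[0,0,0],0],
  [0.04,[0,0,0],0],
  [0.04,[0,0,0],0],
], squeeze=20)

```text
time: 2.8
tcp_pos: [0.4326, 0.2514, 0.0475]
tcp_rot: [[0.0, 1.0, 0.001], [1.0, -0.0, 0.001], [0.001, 0.001, -1.0]]
ft_force: [-0.3, -0.3, -0.4]
opening: 0.0678
finger_force: 0.0
```

Call:
servo_tool([
  [0.04,[0,0,0],0],
  [0.04,[0,0,0],0],
  [0.04,[0,0,0],0],
  [0.04,[0,0,0],0],
  [0.04,[0,0,-0.015],0],
  [0.04,[0,0,-0.025],0],
  [0.04,[0,0,-0.03],0],
  [0.04,[0,0,-0.03],0],
  [0.04,[0,0,-0.025],0],
  [0.04,[0,0,-0.015],0],
])

```text
time: 3.63
tcp_pos: [0.4325, 0.2515, 0.1894]
tcp_rot: [[-0.0, 1.0, 0.002], [1.0, 0.0, 0.001], [0.001, 0.002, -1.0]]
ft_force: [-0.5, 0.2, -1.1]
opening: 0.0515
finger_force: 20.0
```

Call:
servo_tool([
  [0.04,[-0.02,0.008,0],0],
  [0.04,[-0.03,0.011,0],0],
  [0.04,[-0.03,0.011,0],0],
  [0.04,[-0.03,0.011,0],0],
  [0.04,[-0.03,0.011,0],0],
  [0.04,[-0.03,0.011,0],0],
  [0.04,[-0.03,0.011,0],0],
  [0.04,[-0.03,0.011,0],0],
  [0.04,[-0.03,0.011,0],0],
  [0.04,[-0.03,0.011,0],0],
])

```text
time: 4.47
tcp_pos: [0.5389, -0.0405, 0.1863]
tcp_rot: [[-0.0, 1.0, -0.001], [1.0, 0.0, 0.0], [0.0, -0.001, -1.0]]
ft_force: [1.6, 0.2, -2.3]
opening: 0.0517
finger_force: 20.0
```

Call:
servo_tool([
  [0.04,[-0.03,0.011,0],0],
  [0.04,[-0.03,0.011,0],0],
  [0.04,[-0.03,0.011,0],0],
  [0.04,[-0.03,0.011,0],0],
  [0.04,[-0.03,0.011,0],0],
  [0.04,[-0.03,0.011,0],0],
  [0.04,[-0.03,0.011,0],0],
  [0.04,[-0.03,0.013,0],0],
  [0.04,[-0.02,0,0],0],
  [0.04,[0,0,0],0],
])

```text
time: 5.3
tcp_pos: [0.6273, -0.305, 0.1853]
tcp_rot: [[0.006, 1.0, -0.002], [1.0, -0.006, -0.003], [-0.003, -0.002, -1.0]]
ft_force: [-1.5, -0.4, -0.7]
opening: 0.0516
finger_force: 20.0
```

```bash
python3 - <<'E'
from m import *
arm.snapshot("side");arm.snapshot("side");arm.snapshot("side");arm.snapshot("side")
W=snap("wrist","w3");s=arm.observe();print(s["tcp_pos"],s["time"])
E
```

```text
[ 0.62918308 -0.29732486  0.18634082] 5.55
```

View pics/w3.png

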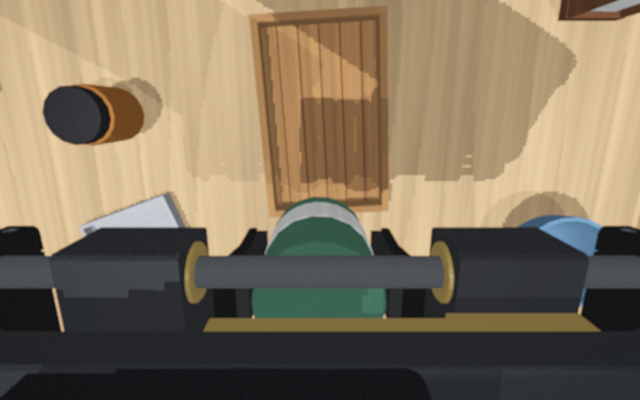

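The bamboo tray's rim corners are at (251,16), (386,7), (389,208) and (272,216). The honey jar lid is at (77,115), and a corner of the dish shows at (168,196).

```bash
python3 - <<'E'
from m import *
W=load("w3")
p=ray(W,[(251,16),(386,7),(389,208),(272,216)],.025);print(p.round(4).tolist(),p.mean(0))
print(rect(W,(235,0,400,222),lambda h,s,v:(s>130)&(v<185),.025))
print(ray(W,(77,115),.064))
E
```

```text
[[0.5719, -0.1568, 0.025], [0.679, -0.1502, 0.025], [0.69, -0.3156, 0.025], [0.5831, -0.3234, 0.025]] [ 0.63099281 -0.23647713  0.025     ]
ctr 664.4 -258.7 size 77.1 x 41.7 long-axis deg -87.1
[[ 0.44668234 -0.23280186  0.064     ]]
```

Call:
servo_tool([
  [0.04,[0.025,0,0],0],
  [0.04,[0.03,0,0],0],
  [0.04,[0.025,0,0.01],0],
  [0.04,[0.016,0,0.025],0],
  [0.04,[0,0,0.03],0],
  [0.04,[0,0,0.03],0],
  [0.04,[0,0,0.015],0],
  [0.04,[0,0,0],0],
  [0.04,[0,0,0],0],
  [0.04,[0,0,0],0],
])

```text
time: 6.38
tcp_pos: [0.63, -0.2027, 0.0783]
tcp_rot: [[-0.001, 1.0, 0.002], [1.0, 0.001, -0.0], [-0.0, 0.002, -1.0]]
ft_force: [0.5, -0.6, -0.4]
opening: 0.0517
finger_force: 20.0
```

Call:
servo_tool([
  [0.04,[0,0,0.012],0],
  [0.04,[0,0,0.008],0],
  [0.04,[0,0,0.004],0],
  [0.04,[0,0,0],0],
  [0.065,[0,0,0],0],
  [0.065,[0,0,0],0],
  [0.065,[0,0,0],0],
  [0.065,[0,0,0],0],
  [0.065,[0,0,-0.015],0],
  [0.065,[0,0,-0.03],0],
])

```text
time: 7.22
tcp_pos: [0.6265, -0.2022, 0.0942]
tcp_rot: [[-0.0, 1.0, -0.007], [1.0, 0.0, 0.002], [0.002, -0.007, -1.0]]
ft_force: [0.3, 0.0, -0.0]
opening: 0.0646
finger_force: 0.0
```

Call:
servo_tool([
  [0.087,[0,0,-0.035],0],
  [0.087,[0.02,-0.006,-0.035],0],
  [0.087,[0.03,-0.01,-0.015],0],
  [0.087,[0.035,-0.012,0],0],
  [0.087,[0.035,-0.012,0],0],
  [0.087,[0.035,-0.012,0],0],
  [0.087,[0.035,-0.012,0],0],
  [0.087,[0.035,-0.012,0],0],
  [0.087,[0.035,-0.012,0],0],
  [0.087,[0.035,-0.012,0],0],
])

```text
time: 8.05
tcp_pos: [0.5282, 0.0935, 0.1829]
tcp_rot: [[0.0, 1.0, 0.001], [1.0, -0.0, 0.0], [0.0, 0.001, -1.0]]
ft_force: [-0.0, 0.9, -0.2]
opening: 0.087
finger_force: 0.0
```

Call:
servo_tool([
  [0.087,[0.035,-0.012,0],0],
  [0.087,[0.035,-0.012,0],0],
  [0.087,[0.035,-0.012,0],0],
  [0.087,[0.035,-0.012,0],0],
  [0.087,[0.035,-0.012,0],0],
  [0.087,[0.035,-0.012,0],0],
  [0.087,[0.035,-0.012,0],0],
  [0.087,[0.012,-0.004,0.02],0],
  [0.087,[0,0,0.02],0],
  [0.087,[0,0,0],0],
])

```text
time: 8.88
tcp_pos: [0.4387, 0.3488, 0.139]
tcp_rot: [[-0.002, 1.0, -0.004], [1.0, 0.002, -0.003], [-0.003, -0.004, -1.0]]
ft_force: [-1.4, -1.1, -0.3]
opening: 0.0865
finger_force: 0.0
```

```bash
python3 - <<'E'
from m import *
for i in range(3): d=arm.snapshot("scene")
cv2.imwrite("pics/s2.png",cv2.resize(d["img"][80:350,150:450],None,fx=2,fy=2)[:,:,::-1])
s=arm.observe();print(s["tcp_pos"],s["time"])
W=snap("wrist","w4")
c=cont(mask(W,(200,60,450,300),lambda h,s,v:((h<8)|(h>172))&(s>150)&(v>50)));(x,y),rr=cv2.minEnclosingCircle(c.astype(np.float32));print(x,y,rr,ray(W,(x,y),.07)[0],cv2.boundingRect(c.astype(np.int32)))
E
```

```text
[0.44166094 0.34839731 0.14334382] 9.0333
322.5 206.5 40.871849060058594 [0.44119237 0.35676034 0.07      ] (284, 166, 78, 82)
```

View pics/s2.png

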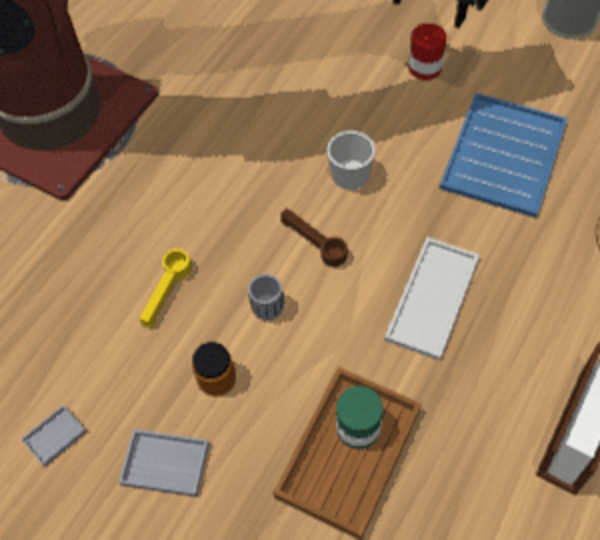

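The green tin stands upright in the bamboo tray (crop pixel 360,415). Now the red tin.

Call:
servo_tool([
  [0.087,[0.008,0,0.01],0],
  [0.087,[0,0,0.025],0],
  [0.087,[0,0,0.025],0],
  [0.087,[0,0,0.02],0],
  [0.087,[0,0,0.012],0],
  [0.087,[0,0,0],0],
  [0.04,[0,0,0],0],
  [0.04,[0,0,0],0],
  [0.04,[0,0,0],0],
  [0.04,[0,0,0],0],
])

```text
time: 9.92
tcp_pos: [0.4417, 0.3576, 0.0519]
tcp_rot: [[0.0, 1.0, 0.002], [1.0, -0.0, 0.001], [0.001, 0.002, -1.0]]
ft_force: [-1.2, 0.5, 0.9]
opening: 0.0679
finger_force: 0.0
```

Call:
servo_tool([
  [0.04,[0,0,0],0],
  [0.04,[0,0,0],0],
  [0.04,[0,0,0],0],
  [0.04,[0,0,0],0],
  [0.04,[0,0,-0.015],0],
  [0.04,[0,0,-0.025],0],
  [0.04,[0,0,-0.03],0],
  [0.04,[0,0,-0.03],0],
  [0.04,[0,0,-0.025],0],
  [0.04,[0,0,-0.015],0],
])

```text
time: 10.75
tcp_pos: [0.4414, 0.3575, 0.1935]
tcp_rot: [[-0.0, 1.0, 0.002], [1.0, 0.0, 0.002], [0.002, 0.002, -1.0]]
ft_force: [0.3, 0.9, -0.9]
opening: 0.0522
finger_force: 20.0
```

Call:
servo_tool([
  [0.04,[-0.022,0.008,0],0],
  [0.04,[-0.034,0.01,0],0],
  [0.04,[-0.034,0.01,0],0],
  [0.04,[-0.034,0.01,0],0],
  [0.04,[-0.034,0.01,0],0],
  [0.04,[-0.034,0.01,0],0],
  [0.04,[-0.034,0.01,0],0],
  [0.04,[-0.034,0.01,0],0],
  [0.04,[-0.034,0.01,0],0],
  [0.04,[-0.034,0.01,0],0],
])

```text
time: 11.58
tcp_pos: [0.5388, 0.0273, 0.1903]
tcp_rot: [[-0.0, 1.0, -0.001], [1.0, 0.0, 0.0], [0.0, -0.001, -1.0]]
ft_force: [0.7, 0.2, -2.4]
opening: 0.0516
finger_force: 20.0
```

Call:
servo_tool([
  [0.04,[-0.034,0.01,0],0],
  [0.04,[-0.034,0.01,0],0],
  [0.04,[-0.034,0.01,0],0],
  [0.04,[-0.034,0.01,0],0],
  [0.04,[-0.034,0.01,0],0],
  [0.04,[-0.034,0.01,0],0],
  [0.04,[-0.034,0.01,0],0],
  [0.04,[-0.034,0.01,0],0],
  [0.04,[-0.032,0.012,0],0],
  [0.04,[0,0,0],0],
])

```text
time: 12.42
tcp_pos: [0.6299, -0.2831, 0.1893]
tcp_rot: [[0.007, 1.0, -0.002], [1.0, -0.007, -0.004], [-0.004, -0.002, -1.0]]
ft_force: [-1.4, -1.1, -1.6]
opening: 0.0512
finger_force: 20.0
```

Call:
servo_tool([
  [0.04,[0,0,0.02],0],
  [0.04,[0,0,0.03],0],
  [0.04,[0,0,0.03],0],
  [0.04,[0,0,0.02],0],
  [0.04,[0,0,0.01],0],
  [0.04,[0,0,0],0],
  [0.04,[0,0,0],0],
  [0.04,[0,0,0],0],
  [0.04,[0,0,0],0],
  [0.04,[0,0,0],0],
])

```text
time: 13.25
tcp_pos: [0.6318, -0.2753, 0.0822]
tcp_rot: [[-0.0, 1.0, 0.002], [1.0, 0.0, -0.001], [-0.001, 0.002, -1.0]]
ft_force: [0.1, -0.1, -1.1]
opening: 0.0517
finger_force: 20.0
```

Call:
servo_tool([
  [0.04,[0,0,0.012],0],
  [0.04,[0,0,0.008],0],
  [0.04,[0,0,0.004],0],
  [0.04,[0,0,0],0],
  [0.065,[0,0,0],0],
  [0.065,[0,0,0],0],
  [0.065,[0,0,0],0],
  [0.065,[0,0,0],0],
  [0.065,[0,0,-0.015],0],
  [0.065,[0,0,-0.03],0],
])

```text
time: 14.08
tcp_pos: [0.6286, -0.2739, 0.0978]
tcp_rot: [[-0.0, 1.0, -0.007], [1.0, 0.0, 0.002], [0.002, -0.007, -1.0]]
ft_force: [-0.5, 0.1, 0.4]
opening: 0.065
finger_force: 0.0
```

Call:
servo_tool([
  [0.087,[0,0,-0.03],0],
  [0.087,[0,0,-0.03],0],
  [0.087,[-0.009,-0.024,-0.03],0],
  [0.087,[-0.01,-0.03,0],0],
  [0.087,[-0.01,-0.03,0],0],
  [0.087,[-0.01,-0.03,0],0],
  [0.087,[-0.01,-0.03,0],0],
  [0.087,[-0.01,-0.03,0],0],
  [0.087,[-0.01,-0.03,0],0],
  [0.087,[-0.01,-0.018,0],0],
])

```text
time: 14.92
tcp_pos: [0.4058, -0.3549, 0.1916]
tcp_rot: [[0.002, 1.0, -0.0], [1.0, -0.002, 0.0], [0.0, -0.0, -1.0]]
ft_force: [-0.2, -0.9, 0.4]
opening: 0.0871
finger_force: 0.0
```

Call:
servo_tool([
  [0.087,[-0.01,0,0],0.1],
  [0.087,[0,0,0],0.12],
  [0.087,[0,0,0],0.12],
  [0.087,[0,0,0],0.12],
  [0.087,[0,0,0],0.12],
  [0.087,[0,0,0],0.12],
  [0.087,[0,0,0],0.12],
  [0.087,[0,0,0],0.12],
  [0.087,[0,0,0],0.12],
  [0.087,[0,0,0],0.12],
])

```text
time: 15.75
tcp_pos: [0.4089, -0.364, 0.1916]
tcp_rot: [[0.927, 0.375, 0.0], [0.375, -0.927, -0.0], [0.0, 0.0, -1.0]]
ft_force: [0.2, 0.4, -0.6]
opening: 0.0868
finger_force: 0.0
```

Call:
servo_tool([
  [0.087,[0,0,0],0.035],
  [0.087,[0,0,0],0],
  [0.087,[0,0,0],0],
  [0.087,[0,0,0],0],
  [0.087,[0,0,0],0],
  [0.087,[0,0,0],0],
  [0.087,[0,0,0],0],
  [0.087,[0,0,0],0],
  [0.087,[0,0,0],0],
  [0.087,[0,0,0],0],
])

```text
time: 16.58
tcp_pos: [0.409, -0.364, 0.1916]
tcp_rot: [[0.937, 0.348, 0.0], [0.348, -0.937, -0.0], [0.0, 0.0, -1.0]]
ft_force: [0.8, -0.5, 0.3]
opening: 0.0872
finger_force: 0.0
```

```bash
python3 - <<'E'
from m import *
W=snap("wrist","w5");s=arm.observe();print(s["tcp_pos"],s["tcp_rot"].round(3).tolist(),s["joint_pos"],s["time"])
E
```

```text
[ 0.40895832 -0.36400924  0.1915555 ] [[0.937, 0.348, -0.0], [0.348, -0.937, 0.0], [-0.0, -0.0, -1.0]] [ 0.23664919  0.16421635  0.45705554  1.80690125 -0.07781731  1.18817342
 -0.49746744] 16.6333
```

View pics/w5.png

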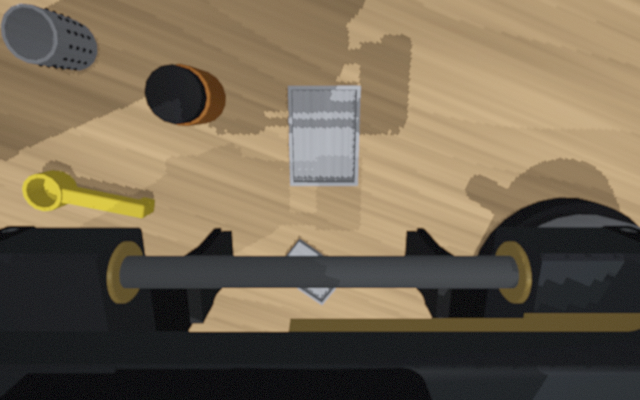

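The large dish's corners are at (289,87), (359,87), (358,185) and (291,185), already square to the jaws. The small one is at (312,268). The infuser rim is near (29,33) and the honey lid near (176,95).

```bash
python3 - <<'E'
from m import *
W=load("w5")
p=ray(W,[(289,87),(359,87),(358,185),(291,185)],.014);c=p.mean(0);print(p.round(4).tolist(),c)
T=np.array([[0.937,0.348],[0.348,-0.937]]);print("tool shift",T.T@(c[:2]-[.409,-.364]))
print("inf",ray(W,(29,33),.054))
E
```

```text
[[0.4783, -0.3083, 0.014], [0.4997, -0.3661, 0.014], [0.4176, -0.3984, 0.014], [0.3955, -0.339, 0.014]] [ 0.44776817 -0.35293709  0.014     ]
tool shift [0.04017567 0.00312538]
inf [[ 0.44618466 -0.11915021  0.054     ]]
```

Call:
servo_tool([
  [0.087,[0.02,0.002,0],0],
  [0.087,[0.02,0.001,0.02],0],
  [0.087,[0,0,0.03],0],
  [0.087,[0,0,0.03],0],
  [0.087,[0,0,0.03],0],
  [0.087,[0,0,0.03],0],
  [0.087,[0,0,0.01],0],
  [0.087,[0,0,0],0],
  [0.087,[0,0,0],0],
  [0.087,[0,0,0],0],
])

```text
time: 17.47
tcp_pos: [0.4485, -0.3538, 0.0435]
tcp_rot: [[0.937, 0.348, 0.002], [0.348, -0.937, -0.001], [0.002, 0.002, -1.0]]
ft_force: [-0.3, -0.4, -0.2]
opening: 0.0871
finger_force: 0.0
```

Call:
servo_tool([
  [0.087,[0,0,0.01],0],
  [0.087,[0,0,0.008],0],
  [0.087,[0,0,0],0],
  [0.087,[0,0,0],0],
  [0.05,[0,0,0],0],
  [0.05,[0,0,0],0],
  [0.05,[0,0,0],0],
  [0.05,[0,0,0],0],
  [0.05,[0,0,0],0],
  [0.05,[0,0,0],0],
])

```text
time: 18.3
tcp_pos: [0.4475, -0.3529, 0.0237]
tcp_rot: [[0.937, 0.348, 0.0], [0.348, -0.937, -0.0], [0.0, 0.0, -1.0]]
ft_force: [-0.3, -0.1, 0.9]
opening: 0.0635
finger_force: 20.0
```

Call:
servo_tool([
  [0.05,[0,0,0],0],
  [0.05,[0,0,-0.01],0],
  [0.05,[0,0,-0.02],0],
  [0.05,[0,0,-0.03],0],
  [0.05,[0,0,-0.03],0],
  [0.05,[0,0,-0.03],0],
  [0.05,[0,0,-0.03],0],
  [0.05,[0,0,-0.01],0],
  [0.05,[0,0,0],0],
  [0.05,[0,0,0],0],
])

```text
time: 19.13
tcp_pos: [0.4473, -0.3527, 0.1833]
tcp_rot: [[0.937, 0.348, 0.0], [0.348, -0.937, 0.0], [0.0, -0.0, -1.0]]
ft_force: [-0.4, 1.1, -1.7]
opening: 0.0639
finger_force: 20.0
```

```bash
python3 - <<'E'
from m import *
D=load("side0");W=load("w1");S=load("scene0")
print("jar base",ray(D,[(125,343),(105,330),(148,330)],0).round(3).tolist(),"teapot base",ray(D,[(168,212),(197,205)],0).round(3).tolist())
print("spout tip",ray(D,[(190,172),(137,203)],.06).round(3).tolist())
p=ray(W,[(400,121),(533,103)],.012);print(p.round(4).tolist())
f=lambda h,s,v:(h>98)&(h<125)&(s>70)
d=snap("scene"); print(rect(d,(365,120,440,190),f,.012),rect(W,(390,95,540,255),f,.012))
print(rect(snap("side"),(170,210,265,285),f,.012))
E
```

```text
jar base [[0.584, 0.585, 0.0], [0.649, 0.592, 0.0], [0.57, 0.531, 0.0]] teapot base [[0.834, 0.245, 0.0], [0.79, 0.173, 0.0]]
spout tip [[0.857, 0.126, 0.06], [0.873, 0.307, 0.06]]
[[0.5315, 0.3377, 0.012], [0.6692, 0.356, 0.012]]
ctr 622.1 250.6 size 184.1 x 138.4 long-axis deg -81.6 ctr 611.0 274.6 size 145.4 x 140.2 long-axis deg -81.5
ctr 610.6 260.9 size 180.1 x 141.6 long-axis deg -81.6
```

Call:
servo_tool([
  [0.05,[0,0,0],0.1],
  [0.05,[0,0,0],0.11],
  [0.05,[0.01,-0.022,0],0],
  [0.05,[0.014,-0.031,0],0],
  [0.05,[0.014,-0.031,0],0],
  [0.05,[0.014,-0.031,0],0],
  [0.05,[0.014,-0.031,0],0],
  [0.05,[0.014,-0.031,0],0],
  [0.05,[0.014,-0.031,0],0],
  [0.05,[0.014,-0.031,0],0],
])

```text
time: 20.07
tcp_pos: [0.5188, -0.0989, 0.1817]
tcp_rot: [[0.989, 0.145, -0.003], [0.145, -0.989, 0.0], [-0.003, -0.001, -1.0]]
ft_force: [0.3, 0.1, -1.9]
opening: 0.0638
finger_force: 20.0
```

Call:
servo_tool([
  [0.05,[0.014,-0.031,0],0],
  [0.05,[0.014,-0.031,0],0],
  [0.05,[0.014,-0.031,0],0],
  [0.05,[0.014,-0.031,0],0],
  [0.05,[0.014,-0.031,0],0],
  [0.05,[0.014,-0.031,0],0],
  [0.05,[0.014,-0.031,0],0],
  [0.05,[0.014,-0.031,0],0],
  [0.05,[0.014,-0.031,0],0],
  [0.05,[0.014,-0.031,0],0],
])

```text
time: 20.9
tcp_pos: [0.6124, 0.2276, 0.1811]
tcp_rot: [[0.989, 0.145, -0.003], [0.145, -0.989, -0.001], [-0.003, 0.001, -1.0]]
ft_force: [0.7, -0.3, -1.3]
opening: 0.0637
finger_force: 20.0
```

Call:
servo_tool([
  [0.05,[0.007,-0.03,0],0],
  [0.05,[0,0,0.02],0],
  [0.05,[0,0,0.03],0],
  [0.05,[0,0,0.03],0],
  [0.05,[0,0,0.02],0],
  [0.05,[0,0,0.01],0],
  [0.05,[0,0,0],0],
  [0.05,[0,0,0],0],
  [0.05,[0,0,0],0],
  [0.05,[0,0,0],0],
])

```text
time: 21.73
tcp_pos: [0.6167, 0.2574, 0.0753]
tcp_rot: [[0.989, 0.145, 0.002], [0.145, -0.989, 0.001], [0.002, -0.001, -1.0]]
ft_force: [0.2, -0.1, -1.1]
opening: 0.0637
finger_force: 20.0
```

Call:
servo_tool([
  [0.05,[0,0,0.02],0],
  [0.05,[0,0,0.017],0],
  [0.05,[0,0,0.008],0],
  [0.05,[0,0,0],0],
  [0.05,[0,0,0],0],
  [0.074,[0,0,0],0],
  [0.074,[0,0,0],0],
  [0.074,[0,0,0],0],
  [0.074,[0,0,0],0],
  [0.074,[0,0,-0.02],0],
])

```text
time: 22.57
tcp_pos: [0.6134, 0.256, 0.0452]
tcp_rot: [[0.989, 0.145, -0.005], [0.145, -0.989, -0.003], [-0.006, 0.002, -1.0]]
ft_force: [0.1, -0.3, -0.6]
opening: 0.0739
finger_force: 0.0
```

Call:
servo_tool([
  [0.087,[0,0,-0.04],0],
  [0.087,[0,0,-0.04],0],
  [0.087,[-0.015,0.025,-0.03],0],
  [0.087,[-0.019,0.03,0],0],
  [0.087,[-0.019,0.03,0],0],
  [0.087,[-0.019,0.03,0],0],
  [0.087,[-0.019,0.03,0],0],
  [0.087,[-0.019,0.03,0],0],
  [0.087,[-0.019,0.03,0],0],
  [0.087,[-0.019,0.03,0],0],
])

```text
time: 23.4
tcp_pos: [0.5026, 0.0017, 0.1588]
tcp_rot: [[0.989, 0.145, 0.001], [0.145, -0.989, 0.0], [0.001, -0.0, -1.0]]
ft_force: [1.0, -0.7, 0.3]
opening: 0.0871
finger_force: 0.0
```

Call:
servo_tool([
  [0.087,[-0.019,0.03,0],0],
  [0.087,[-0.019,0.03,0],0],
  [0.087,[-0.019,0.03,0],0],
  [0.087,[-0.018,0.022,0],0],
  [0.087,[0,0,0],0],
  [0.087,[0,0,0],0],
  [0.087,[0,0,0],0],
  [0.087,[0,0,0],0],
  [0.087,[0,0,0],0],
  [0.087,[0,0,0],0],
])

```text
time: 24.23
tcp_pos: [0.4459, -0.1177, 0.1583]
tcp_rot: [[0.989, 0.147, -0.0], [0.147, -0.989, -0.0], [-0.0, 0.0, -1.0]]
ft_force: [-0.5, 0.0, 0.5]
opening: 0.0871
finger_force: 0.0
```

```bash
python3 - <<'E'
from m import *
s=arm.observe();print(s["tcp_pos"],s["tcp_rot"].round(3).tolist(),s["time"])
W=snap("wrist","w6");d=snap("scene","s3")
cv2.imwrite("pics/w6b.png",np.vstack([W["img"][0:280],cv2.resize(d["img"][80:240,300:556],(640,320))[:320]])[:,:,::-1])
E
```

```text
[ 0.44588171 -0.11773641  0.15833916] [[0.989, 0.147, -0.0], [0.147, -0.989, -0.0], [-0.0, 0.0, -1.0]] 24.2333
```

View pics/w6b.png

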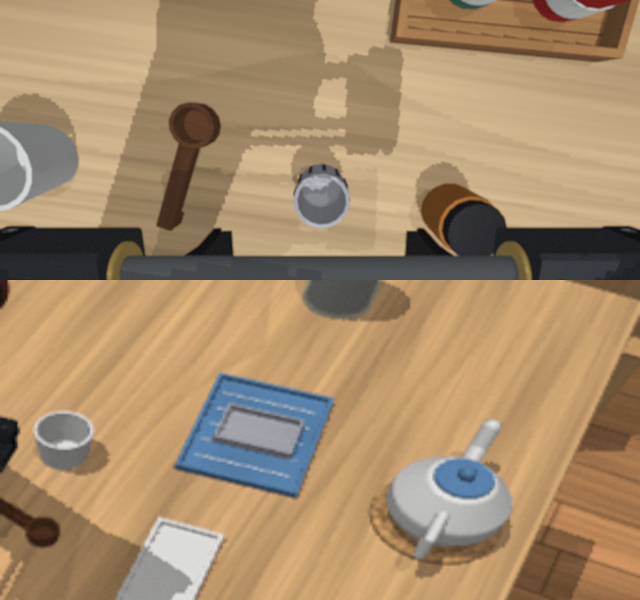

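The dish lies in the blue tray. The infuser rim is centred near (322,200). The scoop's bowl is at (195,124) and its handle end at (171,222), and both tins are visible in the bamboo tray at top right.

```bash
python3 - <<'E'
from m import *
W=load("w6")
T=np.array([[.989,.147],[.147,-.989]]);t=np.array([.4459,-.1177])
p=ray(W,(322,200),.054)[0];print("inf",p,T.T@(p[:2]-t))
b=ray(W,(195,124),.026)[0];e=ray(W,(172,217),.024)[0];v=(b-e)[:2];print("bowl",b,"end",e,np.linalg.norm(v),np.degrees(np.arctan2(v[1],v[0])))
E
```

```text
inf [ 0.44663333 -0.1186131   0.054     ] [0.00059104 0.00101086]
bowl [ 0.48508017 -0.01364156  0.026     ] end [0.40582032 0.00170632 0.024     ] 0.08073216059294817 -10.959128636114691
```

Call:
servo_tool([
  [0.087,[0.001,0.001,0.02],0],
  [0.087,[0,0,0.03],0],
  [0.087,[0,0,0.03],0],
  [0.087,[0,0,0.025],0],
  [0.087,[0,0,0.011],0],
  [0.087,[0,0,0],0],
  [0.03,[0,0,0],0],
  [0.03,[0,0,0],0],
  [0.03,[0,0,0],0],
  [0.03,[0,0,0],0],
], squeeze=15)

```text
time: 25.17
tcp_pos: [0.4475, -0.1195, 0.0435]
tcp_rot: [[0.989, 0.145, 0.002], [0.145, -0.989, -0.0], [0.002, 0.0, -1.0]]
ft_force: [0.1, 0.4, -0.3]
opening: 0.0682
finger_force: 0.0
```

Call:
servo_tool([
  [0.03,[0,0,0],0],
  [0.03,[0,0,0],0],
  [0.03,[0,0,0],0],
  [0.03,[0,0,0],0],
  [0.03,[0,0,0],0],
  [0.03,[0,0,0],0],
  [0.03,[0,0,-0.015],0],
  [0.03,[0,0,-0.025],0],
  [0.03,[0,0,-0.03],0],
  [0.03,[0,0,-0.03],0],
])

```text
time: 26.0
tcp_pos: [0.4459, -0.1194, 0.1431]
tcp_rot: [[0.989, 0.145, -0.002], [0.145, -0.989, -0.0], [-0.002, -0.0, -1.0]]
ft_force: [1.0, 0.6, -0.5]
opening: 0.0417
finger_force: 15.0
```

Call:
servo_tool([
  [0.03,[0,0,-0.03],0],
  [0.03,[0.013,-0.027,-0.02],0],
  [0.03,[0.014,-0.03,0],0],
  [0.03,[0.014,-0.03,0],0],
  [0.03,[0.014,-0.03,0],0],
  [0.03,[0.014,-0.03,0],0],
  [0.03,[0.014,-0.03,0],0],
  [0.03,[0.014,-0.03,0],0],
  [0.03,[0.014,-0.03,0],0],
  [0.03,[0.014,-0.03,0],0],
])

```text
time: 26.83
tcp_pos: [0.5316, 0.1645, 0.1921]
tcp_rot: [[0.989, 0.145, -0.0], [0.145, -0.989, -0.0], [-0.0, -0.0, -1.0]]
ft_force: [0.0, 0.3, -0.5]
opening: 0.0411
finger_force: 15.0
```

Call:
servo_tool([
  [0.03,[0.014,-0.03,0],0],
  [0.03,[0.014,-0.03,0],0],
  [0.03,[0.01,-0.02,0],0],
  [0.03,[0,0,0],0],
  [0.03,[0,0,0],0],
  [0.03,[0,0,0],0],
  [0.03,[0,0,0],0],
  [0.03,[0,0,0],0],
  [0.03,[0,0,0],0],
  [0.03,[0,0,0],0],
])

```text
time: 27.67
tcp_pos: [0.5576, 0.2469, 0.1927]
tcp_rot: [[0.99, 0.144, 0.0], [0.144, -0.99, 0.0], [0.0, -0.0, -1.0]]
ft_force: [-0.5, 0.1, -0.1]
opening: 0.0414
finger_force: 15.0
```

```bash
python3 - <<'E'
from m import *
s=arm.observe();print(s["tcp_pos"],s["tcp_rot"].round(3).tolist(),s["time"])
W=snap("wrist","w7")
E
```

```text
[0.55761703 0.2469221  0.19269065] [[0.99, 0.144, 0.0], [0.144, -0.99, 0.0], [0.0, -0.0, -1.0]] 27.6667
```

View pics/w7.png

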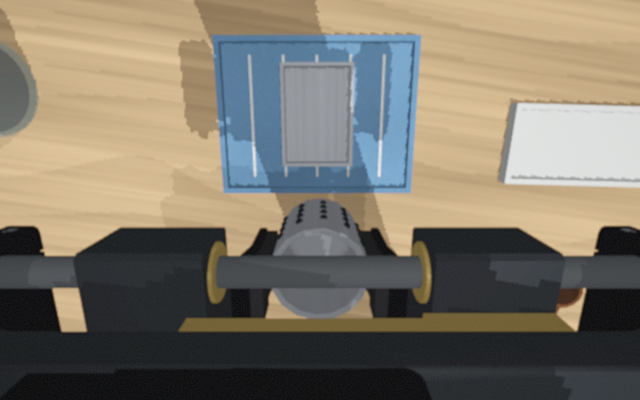

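The blue tray spans (214-420, 37-190). The dish lies in it with corners (281,63), (352,63), (351,166) and (282,166).

```bash
python3 - <<'E'
from m import *
W=load("w7")
T=np.array([[.99,.144],[.144,-.99]]);t=np.array([.5576,.2469])
p=ray(W,[(281,63),(352,63),(351,166),(282,166)],.019).mean(0);print("dish",p,T.T@(p[:2]-t))
q=ray(W,[(214,37),(420,37),(411,190),(224,190)],.012).mean(0);print("tray",q)
E
```

```text
dish [0.61549535 0.25875529 0.019     ] [ 0.05902356 -0.0033998 ]
tray [0.61432805 0.25791025 0.012     ]
```

Call:
servo_tool([
  [0.03,[0.02,-0.001,0],0],
  [0.03,[0.025,-0.001,0],0],
  [0.03,[0.014,-0.001,0.02],0],
  [0.03,[0,0,0.03],0],
  [0.03,[0,0,0.03],0],
  [0.03,[0,0,0.03],0],
  [0.03,[0,0,0.01],0],
  [0.03,[0,0,0],0],
  [0.03,[0,0,0],0],
  [0.03,[0,0,0],0],
])

```text
time: 28.55
tcp_pos: [0.6167, 0.2597, 0.0748]
tcp_rot: [[0.989, 0.145, 0.003], [0.145, -0.989, 0.001], [0.003, -0.001, -1.0]]
ft_force: [-0.7, 0.7, 0.5]
opening: 0.0415
finger_force: 15.0
```

Call:
servo_tool([
  [0.03,[0,0,0.01],0],
  [0.03,[0,0,0.006],0],
  [0.03,[0,0,0.003],0],
  [0.03,[0,0,0],0],
  [0.03,[0,0,0],0],
  [0.03,[0,0,0],0],
  [0.03,[0,0,0],0],
  [0.03,[0,0,0],0],
  [0.03,[0,0,0],0],
  [0.03,[0,0,0],0],
])

```text
time: 29.38
tcp_pos: [0.6155, 0.2592, 0.0536]
tcp_rot: [[0.989, 0.145, 0.0], [0.145, -0.989, 0.0], [0.0, -0.0, -1.0]]
ft_force: [0.6, -0.4, 0.9]
opening: 0.0411
finger_force: 15.0
```

Call:
servo_tool([
  [0.03,[0,0,0.002],0],
  [0.03,[0,0,0.001],0],
  [0.03,[0,0,0],0],
  [0.03,[0,0,0],0],
  [0.055,[0,0,0],0],
  [0.055,[0,0,0],0],
  [0.055,[0,0,0],0],
  [0.055,[0,0,0],0],
  [0.055,[0,0,-0.01],0],
  [0.055,[0,0,-0.02],0],
])

```text
time: 30.22
tcp_pos: [0.6138, 0.2584, 0.0785]
tcp_rot: [[0.989, 0.145, -0.004], [0.145, -0.989, -0.002], [-0.005, 0.001, -1.0]]
ft_force: [-0.4, 0.1, -0.3]
opening: 0.0545
finger_force: 0.0
```

Call:
servo_tool([
  [0.055,[0,0,-0.03],0],
  [0.055,[0,0,-0.035],0],
  [0.055,[-0.015,0.018,-0.03],0],
  [0.055,[-0.022,0.026,0],0],
  [0.055,[-0.022,0.026,0],0],
  [0.055,[-0.022,0.026,0],0],
  [0.055,[-0.022,0.026,0],0],
  [0.055,[-0.022,0.026,0],0],
  [0.055,[-0.022,0.026,0],0],
  [0.055,[-0.022,0.026,0],0],
])

```text
time: 31.05
tcp_pos: [0.4763, 0.0354, 0.1762]
tcp_rot: [[0.989, 0.145, 0.001], [0.145, -0.989, 0.0], [0.001, -0.0, -1.0]]
ft_force: [-0.5, 0.1, -0.1]
opening: 0.0545
finger_force: 0.0
```

Call:
servo_tool([
  [0.055,[-0.022,0.026,0],0],
  [0.055,[-0.009,0.013,0],0],
  [0.05,[0,0,0],0.11],
  [0.05,[0,0,0],0.11],
  [0.05,[0,0,0],0.12],
  [0.05,[0,0,0],0],
  [0.05,[0,0,0],0],
  [0.05,[0,0,0],0],
  [0.05,[0,0,0],0],
  [0.05,[0,0,0],0],
])

```text
time: 31.88
tcp_pos: [0.4523, -0.0063, 0.1755]
tcp_rot: [[0.982, -0.191, -0.0], [-0.191, -0.982, 0.0], [-0.0, -0.0, -1.0]]
ft_force: [-0.9, 0.5, 0.1]
opening: 0.0502
finger_force: 0.0
```

```bash
python3 - <<'E'
from m import *
s=arm.observe();print(s["tcp_pos"],s["tcp_rot"].round(3).tolist(),s["time"])
W=snap("wrist","w8");d=snap("scene","s4")
cv2.imwrite("pics/w8b.png",np.vstack([W["img"][0:280],cv2.resize(d["img"][80:240,300:556],(640,320))[:320]])[:,:,::-1])
E
```

```text
[ 0.45230866 -0.00634561  0.17550168] [[0.982, -0.191, -0.0], [-0.191, -0.982, 0.0], [-0.0, -0.0, -1.0]] 31.8833
```

View pics/w8b.png

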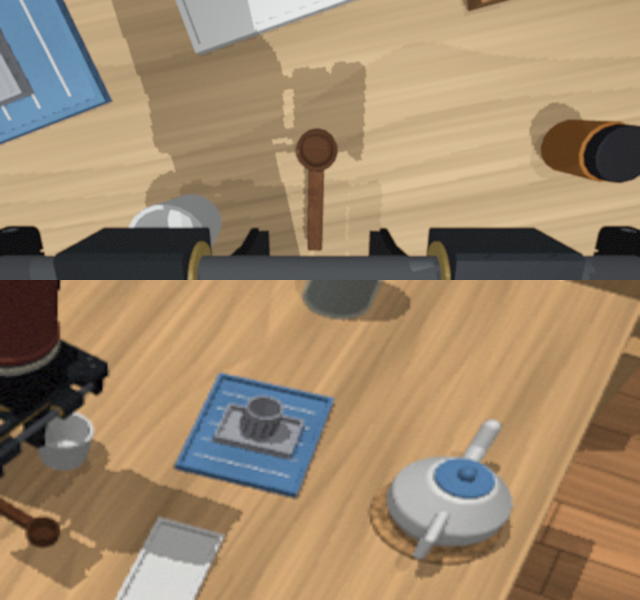

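The infuser stands upright in the dish. The scoop is aligned with the tool, its bowl at (317,149) and its handle running down to (315,247).

```bash
python3 - <<'E'
from m import *
W=load("w8")
T=np.array([[.982,-.191],[-.191,-.982]]);t=np.array([.4523,-.0063])
for uv,z in(((317,149),.026),((315,248),.024),((315.5,200),.024)):
    p=ray(W,uv,z)[0];print(p,T.T@(p[:2]-t))
E
```

```text
[ 0.48459382 -0.0107697   0.026     ] [ 0.03256624 -0.00177887]
[0.39663108 0.0083295  0.024     ] [-0.05746111 -0.0037334 ]
[ 0.4408955  -0.00085859  0.024     ] [-0.01223853 -0.0031652 ]
```

Call:
servo_tool([
  [0.05,[0,-0.003,0.02],0],
  [0.05,[0,0,0.03],0],
  [0.05,[0,0,0.03],0],
  [0.05,[0,0,0.03],0],
  [0.05,[0,0,0.025],0],
  [0.05,[0,0,0.014],0],
  [0.05,[0,0,0],0],
  [0.05,[0,0,0],0],
  [0,[0,0,0],0],
  [0,[0,0,0],0],
], squeeze=25)

```text
time: 32.82
tcp_pos: [0.4534, -0.0034, 0.0272]
tcp_rot: [[0.981, -0.193, 0.001], [-0.193, -0.981, 0.0], [0.001, -0.0, -1.0]]
ft_force: [0.8, 0.2, 0.4]
opening: 0.043
finger_force: 0.0
```

Call:
servo_tool([
  [0,[0,0,0],0],
  [0,[0,0,0],0],
  [0,[0,0,0],0],
  [0,[0,0,0],0],
  [0,[0,0,0],0],
  [0,[0,0,0],0],
  [0,[0,0,0],0],
  [0,[0,0,-0.01],0],
  [0,[0,0,-0.02],0],
  [0,[0,0,-0.03],0],
])

```text
time: 33.65
tcp_pos: [0.451, -0.0037, 0.0857]
tcp_rot: [[0.981, -0.193, -0.005], [-0.193, -0.981, -0.001], [-0.004, 0.002, -1.0]]
ft_force: [0.5, -0.3, -0.0]
opening: 0.0144
finger_force: 24.9
```

Call:
servo_tool([
  [0,[0,0,-0.03],0],
  [0,[0,0,-0.03],0],
  [0,[0,0,-0.02],-0.065],
  [0,[0,0,0],-0.12],
  [0,[0,0,0],-0.12],
  [0,[0,0,0],-0.12],
  [0,[0,0,0],-0.12],
  [0,[0,0,0],-0.12],
  [0,[0,0,0],-0.12],
  [0,[0,0,0],-0.12],
])

```text
time: 34.48
tcp_pos: [0.4527, -0.0036, 0.167]
tcp_rot: [[0.754, 0.657, 0.0], [0.657, -0.754, 0.0], [0.0, 0.0, -1.0]]
ft_force: [0.4, 0.3, -1.5]
opening: 0.0135
finger_force: 24.9
```

Call:
servo_tool([
  [0,[0,0,0],-0.12],
  [0,[0,0,0],-0.12],
  [0,[0,0,0],-0.12],
  [0,[0,0,0],-0.12],
  [0,[0,0,0],-0.12],
  [0,[0,0,0],-0.12],
  [0,[0,0,0],-0.12],
  [0,[0,0,0],-0.12],
  [0,[0,0,0],0],
  [0,[0,0,0],0],
])

```text
time: 35.32
tcp_pos: [0.4528, -0.0035, 0.1668]
tcp_rot: [[-0.096, 0.995, 0.0], [0.995, 0.096, 0.0], [0.0, 0.0, -1.0]]
ft_force: [0.2, -0.0, -0.2]
opening: 0.0134
finger_force: 24.9
```

Call:
servo_tool([
  [0,[-0.002,0.02,0],0],
  [0,[-0.003,0.03,0],0],
  [0,[-0.003,0.03,0],0],
  [0,[-0.003,0.03,0],0],
  [0,[-0.003,0.03,0],0],
  [0,[-0.003,0.03,0],0],
  [0,[0,0.003,0],0],
  [0,[0,0,0],0],
  [0,[0,0,0],0],
  [0,[0,0,0],0],
])

```text
time: 36.15
tcp_pos: [0.6257, -0.0032, 0.1665]
tcp_rot: [[-0.098, 0.995, -0.001], [0.995, 0.098, 0.0], [0.0, -0.001, -1.0]]
ft_force: [0.1, -0.2, -0.1]
opening: 0.0136
finger_force: 24.9
```

```bash
python3 - <<'E'
from m import *
s=arm.observe();print(s["tcp_pos"],s["tcp_rot"].round(3).tolist(),s["time"],s["opening"])
W=snap("wrist","w9")
E
```

```text
[ 0.62570679 -0.00324257  0.16650634] [[-0.098, 0.995, -0.001], [0.995, 0.098, 0.0], [0.0, -0.001, -1.0]] 36.15 0.013619225326817462
```

View pics/w9.png

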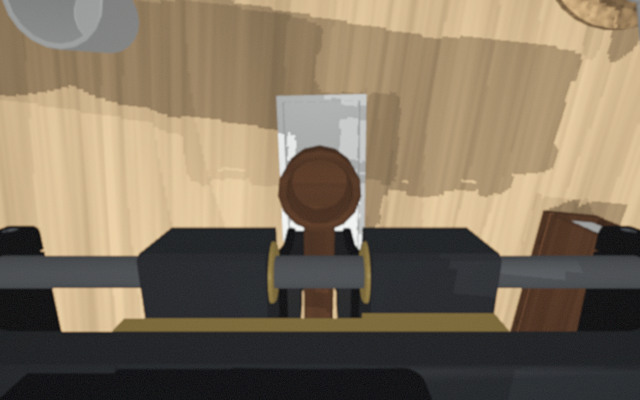

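Call:
servo_tool([
  [0,[0.004,0.001,0.02],0],
  [0,[0,0,0.03],0],
  [0,[0,0,0.03],0],
  [0,[0,0,0.025],0],
  [0,[0,0,0.013],0],
  [0,[0,0,0.007],0],
  [0,[0,0,0],0],
  [0,[0,0,0],0],
  [0,[0,0,0],0],
  [0,[0,0,0],0],
])

```text
time: 37.03
tcp_pos: [0.6284, 0.001, 0.0431]
tcp_rot: [[-0.1, 0.995, 0.003], [0.995, 0.1, 0.0], [0.0, 0.003, -1.0]]
ft_force: [0.6, 0.1, -0.4]
opening: 0.0138
finger_force: 24.9
```

Call:
servo_tool([
  [0,[0,-0.001,0.005],0],
  [0,[0,0,0.003],0],
  [0,[0,0,0.002],0],
  [0,[0,0,0],0],
  [0,[0,0,0],0],
  [0.025,[0,0,0],0],
  [0.025,[0,0,0],0],
  [0.025,[0,0,0],0],
  [0.025,[0,0,-0.01],0],
  [0.025,[0,0,-0.02],0],
])

```text
time: 37.87
tcp_pos: [0.6246, 0.0008, 0.0598]
tcp_rot: [[-0.1, 0.995, -0.004], [0.995, 0.1, -0.001], [-0.0, -0.004, -1.0]]
ft_force: [-0.0, -0.2, -0.2]
opening: 0.0244
finger_force: 0.0
```

Call:
servo_tool([
  [0.025,[0,0,-0.03],0],
  [0.05,[0,0,-0.03],0],
  [0.05,[-0.02,-0.02,-0.03],0],
  [0.05,[-0.03,-0.03,-0.02],0],
  [0.05,[-0.03,-0.03,0],0],
  [0.05,[-0.03,-0.03,0],0],
  [0.05,[-0.02,-0.02,0],0],
  [0.05,[0,0,0],0],
  [0.05,[0,0,0],0],
  [0.05,[0,0,0],0],
])

```text
time: 38.7
tcp_pos: [0.5144, -0.136, 0.1699]
tcp_rot: [[-0.1, 0.995, 0.001], [0.995, 0.1, 0.0], [0.0, 0.001, -1.0]]
ft_force: [0.7, 0.0, -0.6]
opening: 0.0505
finger_force: 0.0
```

```bash
python3 - <<'E'
from m import *
d=snap("side","d5");W=snap("wrist");s=arm.observe();print(s["tcp_pos"],s["time"])
a=cv2.resize(d["img"][110:310,170:400],(690,600))
cv2.imwrite("pics/d5b.png",a[:,:,::-1])
E
```

```text
[ 0.51467551 -0.13535742  0.16939022] 38.8
```

View pics/d5b.png

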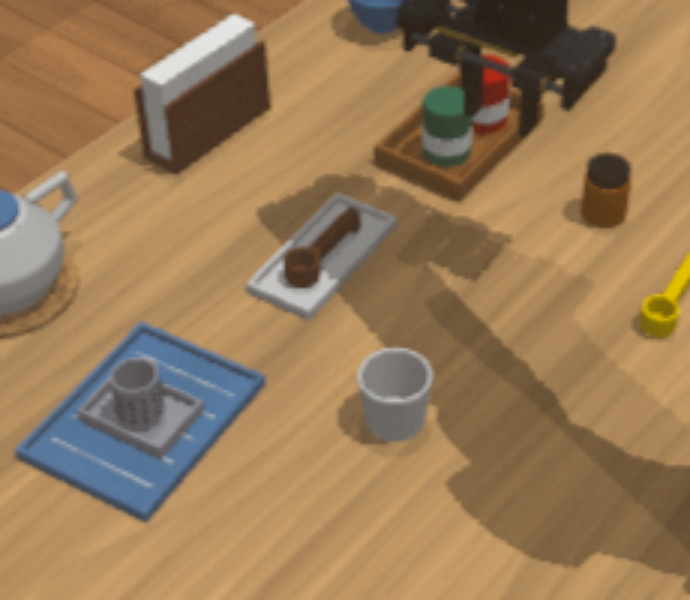

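The side view shows everything placed: tins upright in the bamboo tray, infuser upright in the dish at (137,400), scoop in the spoon rest at (320,245). The cup and honey jar are where they were. The arm is clear of everything.

```bash
python3 -c "
from workcell import arm
print(arm.sign_off())"
```

```text
the job is handed in; nothing more can be done
None
```

I sorted all five things and handed the job in after about 39 s on the robot clock; the last picture shows everything in place and the cup and honey jar where they were, but `sign_off()` returned no verdict.

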